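Find the loose marble by shaking the tins and hold it out

ROBOT

A 6-joint arm with a two-finger parallel gripper is mounted at the origin on the work surface. World frame = base frame: x ahead of the robot, y to its left, z up, the work surface at z = 0. Lengths are in m, angles in degrees, forces in N, time in s.
With the tool pointing down it reaches from about 0.35 to 0.875 m from the base axis. Payload 4.2 kg.
Tool frame: the origin (TCP) lies midway between the tips of the shut fingers; the grasp point (between the pads) lies 19 mm behind it; z points along the fingers, y is the line along which they close (so a half turn about z gives the same grasp; the last joint's range is limited). The gripper opens to 87 mm and grips with 3 to 60 N. Pads are 19 mm wide; open, the fingers measure 117 mm over their backs; the gripper's body (75 mm by 190 mm) begins 51 mm behind the grasp point.
Start: joints at [91.994, 22.042, 0.453, 0, -68.411, -14.817], TCP at [0.139, 0.609, 0.223] pointing down, gripper open.
Joint ranges: [-179.83, 179.83], [-69.29, 118.12], [-61.27, 80.66], [-181.25, 117.63], [-171.15, -9.14], [-177.46, 177.46]. Speed limits (degrees/s): [159.86, 159.86, 180, 180, 180, 180].

INTERFACE

Orientations are given as a 3x3 rotation matrix whose columns are the frame's x, y, z axes.
In Python, from station import sensors, eyes, workorder gives the robot as it stands.
- The arm moves only by the shell command python3 -m handwheel 'ROWS'. ROWS is a JSON list of rows, 1 to 8 of them, each of 7 numbers: the opening from 0.0 (shut) to 1.0 (fully open), then dx, dy, dz in m, then a rotation vector rx, ry, rz in degrees; each row is the pose to reach, as a shift and turn from the pose commanded when the command began, along the tool's axes at that moment; what a row does not reach only later rows make up. A row lasts 1/10 s, in which the tool goes at most 0.05 m and 8.59 degrees, less where a joint would pass 70% of its speed; a pose out of reach is approached as far as the arm can. The fingers move at their own pace and stop on an object; the grip force is fixed at half the most. Time passes only in rows, so rows that do not move let the fingers close. It prints the time, the measured TCP pose, the force, the opening and the grip force at its end.
- sensors.sense(): the state, without advancing time (a new reading comes with each control period).
- eyes.capture(name): name is "scene" or "top" or "wrist"; returns a dict with "pixels" (400x640x3 uint8, red, green, blue), "z_map" (400x640 float32, m along the optical axis (not along the pixel's ray), 0 where there is no reading), "K" (3x3 intrinsics, pixels), "world_from_camera" (4x4, takes a point from camera to world coordinates). Camera axes: x right, y up, looking along -z (the intrinsics and any distortion apply to the point x, -y, -z); pixel columns grow to the right and rows downward; lengths in m; the calibration is good to about 2 mm. A picture is of the moment at which its call begins.
- workorder.finish_job(): hands the job in; it is judged then, once.
The state is a dict: "time_s": time; "joints": joint angles; "joint_velocities": joint speeds; "effort": joint torques, N m; "tcp_pos": TCP position; "ee_rot": TCP orientation; "wrist_force": force on the tool from outside, world axes, zero at the start; "moment": the same for the moment, N m; "gripper_width": opening from 0.0 (shut) to 1.0 (fully open); "gripper_force": force on a finger pad.
Only numpy, scipy, OpenCV 4.12 (cv2) and the standard library are available. Lean on these libraries where they do the work, as an engineer would, in place of code of your own. Each camera call takes 0.05 s, during which the arm holds its last target. There are 200 camera calls.

TASK

Three identical closed tins stand in the wooden storage block; in two the glass marble is packed tight, in one it has come loose. Lift the tins a little way out of the block, one at a time, and give each a brisk shake to and fro along its length above the block until you find the one that rattles; seat each quiet tin fully home in a well again, let go of it, and do not bring it to the tray. Carry the rattling tin forward and finish while holding it, upright and still, its underside about 10 cm above the middle of the felt-lined tray for a colleague to take, leaving the rod jar, paddle and tweezers where they are.

Things in the scene. Friction and masses are not known exactly. Their poses are not given: they have to be found in the camera images.
- tin_a: One of three tins alike outside and in weight (0.29 to 0.34 kg): closed metal tin with press-on lid, 60 mm (x) by 100 mm (y) by 66 mm high. Origin: centre of the underside, z up through the lid. Stands 16 mm deep in its well, 50 mm showing above the block. Any of the three tins may be the one that rattles.
- tin_b: One of three tins alike outside and in weight (0.29 to 0.34 kg): closed metal tin with press-on lid, 60 mm (x) by 100 mm (y) by 66 mm high. Origin: centre of the underside, z up through the lid. Each holds one glass marble, 50 mm, 0.16 kg: in two tins it is fast in foam that fills the tin, in one (any of the three) it is free.
- tin_c: One of three tins alike outside and in weight (0.29 to 0.34 kg): closed metal tin with press-on lid, 60 mm (x) by 100 mm (y) by 66 mm high. Origin: centre of the underside, z up through the lid. A free marble has 4 mm of play along x, 44 mm along y, 10 mm in height. Rocked end to end by 0.12 rad or shaken along y, it hits the end walls with jolts of 3 to 7 N along y; a packed one gives none.
- block: Fixed hardwood storage block, 92 mm (x) by 390 mm (y) by 26 mm high, with three rectangular wells in a row along its y, 130 mm apart, one tin in each. Each well is 66 mm (x) by 106 mm (y), 3 mm wider than the tin on every side, 16 mm deep, its rim slightly chamfered. Origin: centre of the underside, on the bench; z up, +x away from the robot at yaw 0.
- well_left (a point): Centre of the floor of the well at the block's +y end (the robot's left), 10 mm above the bench; axes as the block's. A seated tin's origin coincides with it.
- well_mid (a point): The same for the middle well.
- well_right (a point): The same for the well at the block's -y end (the robot's right).
- tray: Fixed shallow presentation tray of dark wood lined with grey felt, 150 mm (x) by 220 mm (y), rim 18 mm high, felt 10 mm above the bench, on the far side of the bench. Origin: centre of the underside, on the bench.
- rod_jar: Bystander: glass jar 72 mm across and 95 mm high with coloured glass rods standing in it up to 190 mm high. Origin: centre of the underside.
- paddle: Bystander: dark graphite paddle lying on the bench, plate 75 by 60 by 12 mm towards its +x, wooden handle 20 mm thick towards -x, 220 mm long in all. Origin: on the bench, near the middle.
- tweezers: Bystander: steel tweezers lying on the bench, 190 mm long along their x, 26 mm wide, 8 mm high. Origin: on the bench, in the middle.
Mind the look-alikes: they are no part of the job. Leave any yellow look-alike of the tin_b alone. What is shaped like the tin_c but pink is not meant.

How it is judged:
By the outcome, as a careful person would: the job done as asked, in the order asked, and still so for the second after the job is handed in, while the arm keeps its last pose, push and grip.
It also fails if it takes over 72 s, if anything falls off the work surface, if the arm or the gripper's body presses on something with over 40 N, if the wrist force passes 120 N, or if a joint passes its speed limit or range.

## Working session

There is one attempt and no reset: what is moved stays moved. The work goes in short steps, Python scripts to look and compute and a shell command to move; the robot and the scene stay as the last step left them, time stands still between calls to the robot, and variables do not carry over. Pictures are saved under pics/ and viewed, at most 10 in all, crops included, and the job is handed in when it is done.

```bash
ls; mkdir -p pics; python3 - <<'E'
from station import sensors, eyes
import cv2, numpy as np
s=sensors.sense(); print(s)
for n in ["scene","top"]:
    c=eyes.capture(n); cv2.imwrite(f"pics/{n}0.png",c["pixels"][:,:,::-1]); print(n,c["K"],c["world_from_camera"])
    np.savez(f"{n}0.npz",**c)
E
```

```text
pics
{'time_s': 0.0, 'joints': array([ 9.19936572e+01,  2.20885776e+01,  3.78625513e-01, -3.03783102e-02,
       -6.84104803e+01, -1.48161728e+01]), 'joint_velocities': array([ 0.03820792, -0.11185683,  0.02161144, -0.00050843,  0.02267765,
       -0.10550933]), 'effort': array([ 2.34462677e-04, -3.90663815e+01,  1.87403351e+01,  4.21950459e+00,
        1.09828461e-02, -1.98926041e-04]), 'tcp_pos': array([0.13855264, 0.60881889, 0.22147113]), 'ee_rot': array([[ 9.75018799e-01, -2.22121959e-01, -4.19583693e-04],
       [-2.22122347e-01, -9.75016501e-01, -2.11777205e-03],
       [ 6.13026522e-05,  2.15806648e-03, -9.99997669e-01]]), 'wrist_force': array([-0.02303268,  0.01941928,  0.15030961]), 'moment': array([ 0.00772907,  0.01204263, -0.03325199]), 'gripper_force': 0.0, 'gripper_width': 0.9959415784709429}
scene [[395.52713407   0.         322.30077824]
 [  0.         395.52713407 201.11724813]
 [  0.           0.           1.        ]] [[ 0.89903678 -0.35185525  0.26063527  0.87729742]
 [ 0.43780652  0.73269694 -0.52103805 -0.68655704]
 [-0.00763669  0.58254019  0.81276602  1.11281838]
 [ 0.          0.          0.          1.        ]]
top [[422.41561098   0.         321.8560309 ]
 [  0.         422.41561098 200.98103522]
 [  0.           0.           1.        ]] [[-0.01886908  0.99676855 -0.07807958  0.44996337]
 [-0.99967211 -0.02016067 -0.01578675 -0.00885982]
 [-0.01730987  0.0777561   0.99682213  1.11457491]
 [ 0.          0.          0.          1.        ]]
```

View pics/top0.png

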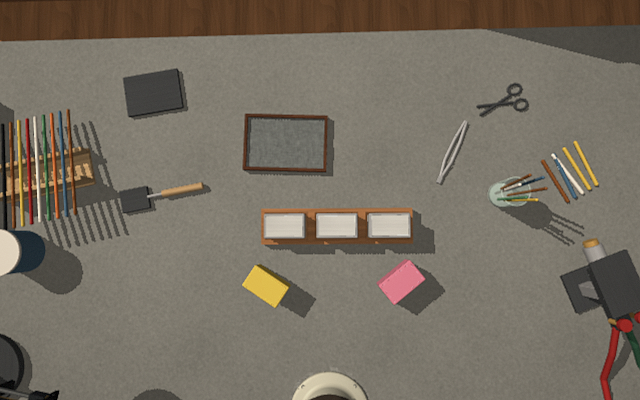

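View pics/scene0.png

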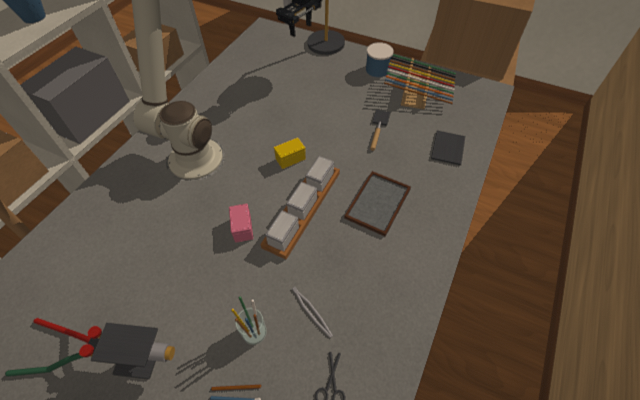

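The top view shows three grey tins in the block at (284,226), (336,225) and (389,225). These are the wanted ones. Their look-alikes are the yellow tin at (265,286) and the pink one at (401,282), neither of which is wanted. The tray is at (286,143), the jar at (510,192), the tweezers at (452,152) and the paddle at (160,195). The scene view agrees, with the tins at (282,230), (302,197) and (320,170).

```bash
cat > h.py <<'E'
import numpy as np, cv2
def ray(c,u,v,z):
    K=c["K"];T=c["world_from_camera"]
    d=T[:3,:3]@np.array([(u-K[0,2])/K[0,0],-(v-K[1,2])/K[1,1],-1.]);o=T[:3,3]
    return o+d*(z-o[2])/d[2]
def rect(c,cnt,z):
    p=np.array([ray(c,u,v,z)[:2] for u,v in cnt.reshape(-1,2)],np.float32)
    return cv2.minAreaRect(p)
def show(name,c,mask,z,lo,roi):
    m=np.zeros_like(mask);x0,y0,x1,y1=roi;m[y0:y1,x0:x1]=mask[y0:y1,x0:x1]
    for k in cv2.findContours(m,cv2.RETR_EXTERNAL,cv2.CHAIN_APPROX_NONE)[0]:
        if cv2.contourArea(k)>lo:
            r=rect(c,k,z);print(name,np.round(r[0],4),np.round(r[1],4),round(r[2],2))
E
python3 - <<'E'
from h import *
c=dict(np.load("top0.npz"));p=c["pixels"];hsv=cv2.cvtColor(p,cv2.COLOR_RGB2HSV)
white=((hsv[...,1]<40)&(hsv[...,2]>160)).astype(np.uint8)
show("tin",c,white,.076,200,(255,200,420,250))
brown=((hsv[...,1]>90)&((hsv[...,0]<18))).astype(np.uint8)
show("block",c,brown|white,.026,1000,(255,200,430,255))
show("tray",c,brown,.018,500,(235,105,345,185))
show("yel",c,((hsv[...,1]>120)&(abs(hsv[...,0].astype(int)-25)<6)).astype(np.uint8),.066,300,(230,255,300,320))
show("pink",c,((hsv[...,1]>70)&(hsv[...,0]>160)).astype(np.uint8),.066,300,(370,255,440,320))
Z=c["z_map"]
for u,v in[(284,226),(336,225),(389,225),(265,286),(401,282),(286,143)]:
    K=c["K"];d=Z[v,u];q=c["world_from_camera"]@[(u-K[0,2])/K[0,0]*d,-(v-K[1,2])/K[1,1]*d,-d,1];print(np.round(q[:3],4))
b=cv2.resize(p[195:310,235:435],None,fx=3.5,fy=3.5,interpolation=cv2.INTER_CUBIC);cv2.imwrite("pics/crop.png",b[:,:,::-1])
s=dict(np.load("scene0.npz"));p=s["pixels"];hsv=cv2.cvtColor(p,cv2.COLOR_RGB2HSV)
brown=((hsv[...,1]>90)&((hsv[...,0]<18))).astype(np.uint8)
show("trayS",s,brown,.018,500,(340,165,415,240))
E
```

```text
tin [ 0.469  -0.1556] [0.0979 0.0538] 88.87
tin [ 0.4716 -0.0271] [0.0955 0.054 ] 88.92
tin [0.474  0.1032] [0.0964 0.054 ] 88.92
block [ 0.4702 -0.0276] [0.3893 0.0926] 88.94
tray [0.6928 0.1029] [0.2193 0.1505] 87.31
yel [0.3286 0.149 ] [0.1005 0.0686] 55.13
pink [ 0.3328 -0.1811] [0.07  0.102] 37.9
[0.4715 0.1019 0.0753]
[ 0.4714 -0.026   0.0782]
[ 0.4689 -0.1553  0.0791]
[0.3258 0.1509 0.0693]
[ 0.3293 -0.1823  0.0648]
[0.6925 0.1008 0.0116]
trayS [0.696  0.0965] [0.2271 0.1509] 87.22
```

View pics/crop.png

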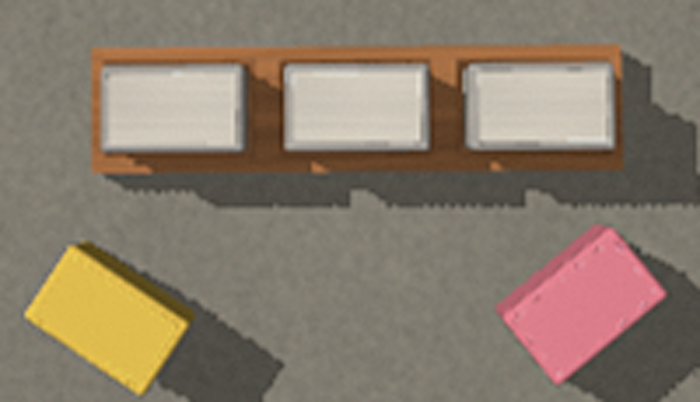

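The crop shows three grey metal tins in the brown block at crop (172,107), (357,105) and (540,107). The yellow tin (105,320) and pink tin (580,305) stand apart and are to be left alone. I'll start with the left tin.

```bash
cat > go.py <<'E'
import sys,numpy as np
from scipy.spatial.transform import Rotation as Ro
from station import sensors
s=sensors.sense();R=s["ee_rot"]
x,y,z=map(float,sys.argv[1:4]);yaw=float(sys.argv[4]) if len(sys.argv)>4 else -91.1
c,q=np.cos(np.radians(yaw)),np.sin(np.radians(yaw))
T=np.array([[c,q,0],[q,-c,0],[0,0,-1]])
print("t",round(s["time_s"],2),"tcp",np.round(s["tcp_pos"],4),"F",np.round(s["wrist_force"],2),"w",round(s["gripper_width"],3))
print("d",np.round(R.T@(np.array([x,y,z])-s["tcp_pos"]),4),"rot",np.round(Ro.from_matrix(R.T@T).as_rotvec(degrees=True),2))
E
python3 go.py .4735 .1028 .22
```

```text
t 0.1 tcp [0.1386 0.6089 0.2216] F [ 0.09  0.74 -0.08] w 1.002
d [0.439  0.4191 0.0024] rot [ 0.09 -0.08 78.27]
```

```bash
python3 -m handwheel '[[1,0.035,0.035,0,0,0,6],[1,0.07,0.067,0,0,0,13],[1,0.105,0.1,0,0,0,20],[1,0.14,0.134,0,0,0,27],[1,0.175,0.167,0,0,0,34],[1,0.21,0.2,0,0,0,40],[1,0.245,0.234,0,0,0,46],[1,0.26,0.25,0,0,0,50]]'; python3 go.py .4735 .1028 .22
```

```text
time_s: 0.9
tcp_pos: [0.3374, 0.3046, 0.2223]
ee_rot: [[0.451, -0.892, -0.001], [-0.892, -0.451, -0.001], [0.001, 0.001, -1.0]]
wrist_force: [-0.1, -0.2, -0.2]
gripper_width: 0.993
gripper_force: 0.0
t 0.9 tcp [0.3374 0.3046 0.2223] F [-0.14 -0.23 -0.2 ] w 0.993
d [ 0.2415 -0.0304  0.0024] rot [ 0.06 -0.05 27.92]
```

```bash
python3 -m handwheel '[[1,0.04,-0.005,0.0,0,0,5],[1,0.08,-0.01,0.02,0,0,10],[1,0.12,-0.015,0.04,0,0,15],[1,0.16,-0.02,0.06,0,0,20],[1,0.2,-0.025,0.08,0,0,25],[1,0.23,-0.03,0.1,0,0,28],[1,0.2415,-0.0304,0.1,0,0,28],[1,0.2415,-0.0304,0.1,0,0,28]]'; python3 go.py .4735 .1028 .036
python3 - <<'E'
from station import eyes
import cv2,numpy as np
c=eyes.capture("wrist"); cv2.imwrite("pics/w1.png",c["pixels"][:,:,::-1]);np.savez("w1.npz",**c)
E
```

```text
time_s: 1.7
tcp_pos: [0.4743, 0.1059, 0.1222]
ee_rot: [[-0.016, -1.0, -0.001], [-1.0, 0.016, -0.001], [0.001, 0.001, -1.0]]
wrist_force: [0.3, -0.2, -0.3]
gripper_width: 1.001
gripper_force: 0.0
t 1.7 tcp [0.4743 0.1059 0.1222] F [ 0.32 -0.21 -0.27] w 1.001
d [0.003  0.0007 0.0862] rot [ 0.06 -0.05  0.19]
```

View pics/w1.png

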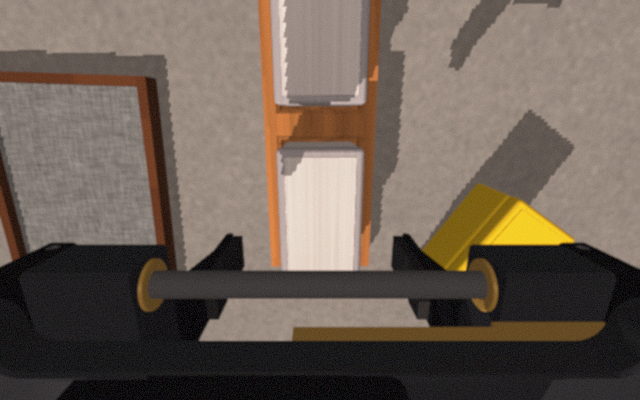

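The wrist view shows the left tin, columns 280–360, centred between the fingers (242 and 395). The grip line is clear of the yellow tin. Next I go down and grip.

```bash
python3 -m handwheel '[[1,0.003,0.0007,0.03,0,0,0],[1,0.003,0.0007,0.06,0,0,0],[1,0.003,0.0007,0.08,0,0,0],[1,0.003,0.0007,0.084,0,0,0],[1,0.003,0.0007,0.084,0,0,0],[0,0.003,0.0007,0.084,0,0,0],[0,0.003,0.0007,0.084,0,0,0],[0,0.003,0.0007,0.084,0,0,0]]';python3 -m handwheel '[[0,0,0,0,0,0,0],[0,0,0,0,0,0,0],[0,0,0,0,0,0,0]]'
```

```text
time_s: 2.55
tcp_pos: [0.4739, 0.1045, 0.0396]
ee_rot: [[-0.014, -1.0, 0.002], [-1.0, 0.014, 0.001], [-0.001, -0.002, -1.0]]
wrist_force: [-0.1, 0.3, -0.6]
gripper_width: 0.806
gripper_force: 0.0
time_s: 2.85
tcp_pos: [0.4731, 0.1039, 0.039]
ee_rot: [[-0.015, -1.0, -0.0], [-1.0, 0.015, -0.0], [0.0, 0.0, -1.0]]
wrist_force: [-3.5, 1.3, 5.8]
gripper_width: 0.686
gripper_force: 30.0
```

```bash
cat > f.py <<'E'
from station import sensors
import numpy as np
s=sensors.sense();print("t %.2f"%s["time_s"],"tcp",np.round(s["tcp_pos"],4),"F",np.round(s["wrist_force"],2),"M",np.round(s["moment"],3),"w",round(s["gripper_width"],3),"g",round(s["gripper_force"],1))
E
python3 -m handwheel '[[0,0,0,-0.01,0,0,0],[0,0,0,-0.025,0,0,0],[0,0,0,-0.045,0,0,0],[0,0,0,-0.055,0,0,0],[0,0,0,-0.06,0,0,0],[0,0,0,-0.06,0,0,0],[0,0,0,-0.06,0,0,0]]' >/dev/null; python3 f.py
H="python3 -m handwheel"
$H '[[0,0.02,0,0,0,0,0]]'>/dev/null;python3 f.py
$H '[[0,-0.04,0,0,0,0,0]]'>/dev/null;python3 f.py
$H '[[0,0.04,0,0,0,0,0]]'>/dev/null;python3 f.py
$H '[[0,-0.04,0,0,0,0,0]]'>/dev/null;python3 f.py
$H '[[0,0.04,0,0,0,0,0]]'>/dev/null;python3 f.py
$H '[[0,-0.04,0,0,0,0,0]]'>/dev/null;python3 f.py
$H '[[0,0.02,0,0,0,0,0],[0,0.02,0,0,0,0,0],[0,0.02,0,0,0,0,0]]'>/dev/null;python3 f.py
echo tilt
$H '[[0,0,0,0,0,4,0],[0,0,0,0,0,7,0],[0,0,0,0,0,7,0],[0,0,0,0,0,7,0],[0,0,0,0,0,7,0],[0,0,0,0,0,7,0],[0,0,0,0,0,7,0]]'>/dev/null;python3 f.py
$H '[[0,0,0,0,0,-7,0],[0,0,0,0,0,-14,0],[0,0,0,0,0,-14,0],[0,0,0,0,0,-14,0]]'>/dev/null;python3 f.py
$H '[[0,0,0,0,0,0,0],[0,0,0,0,0,0,0],[0,0,0,0,0,0,0]]'>/dev/null;python3 f.py
$H '[[0,0,0,0,0,4,0],[0,0,0,0,0,7,0],[0,0,0,0,0,7,0],[0,0,0,0,0,7,0],[0,0,0,0,0,7,0]]'>/dev/null;python3 f.py
```

```text
t 3.55 tcp [0.4727 0.1037 0.0979] F [-0.1   1.51 -3.2 ] M [ 0.122 -0.046  0.055] w 0.689 g 30.0
t 3.65 tcp [0.4732 0.0849 0.0978] F [ 0.16 -0.32 -3.16] M [ 0.083 -0.07   0.075] w 0.687 g 30.0
t 3.75 tcp [0.4715 0.119  0.097 ] F [ 0.55  0.23 -2.77] M [ 0.123 -0.149 -0.05 ] w 0.687 g 30.0
t 3.85 tcp [0.4754 0.0916 0.0985] F [ 0.77 -1.13 -3.29] M [-0.039 -0.3    0.032] w 0.683 g 30.0
t 3.95 tcp [0.4712 0.1171 0.0967] F [-0.37  0.13 -4.17] M [ 0.162 -0.066 -0.042] w 0.692 g 30.0
t 4.05 tcp [0.4754 0.0908 0.0984] F [ 2.92  0.3  -3.48] M [ 0.268 -0.925  0.06 ] w 0.688 g 30.0
t 4.15 tcp [0.4713 0.1169 0.0967] F [ 0.01  0.43 -4.62] M [ 0.257 -0.106  0.045] w 0.689 g 30.0
t 4.45 tcp [0.4727 0.1036 0.0978] F [ 0.35 -0.02 -3.45] M [ 0.117 -0.098 -0.026] w 0.689 g 30.0
tilt
t 5.15 tcp [0.4734 0.1038 0.0987] F [-0.07  1.02 -3.82] M [ 0.409 -0.018 -0.028] w 0.689 g 30.0
t 5.55 tcp [0.4738 0.1031 0.0989] F [ 0.27  0.34 -3.73] M [-0.208 -0.065 -0.078] w 0.689 g 30.0
t 5.85 tcp [0.473  0.1045 0.0983] F [-0.5  -0.36 -3.54] M [-0.271 -0.052 -0.015] w 0.682 g 30.0
t 6.35 tcp [0.4733 0.1041 0.0985] F [-1.11  0.98 -2.6 ] M [ 0.15  -0.073  0.012] w 0.685 g 30.0
```

```bash
cat > avg.py <<'E'
from station import sensors,eyes
import numpy as np
L=[]
for _ in range(6):
    s=sensors.sense();L.append(np.r_[s["wrist_force"],s["moment"]]);eyes.capture("top")
L=np.array(L);m=L.mean(0);e=L.std(0)/6**.5
R=s["ee_rot"]
print("t %.2f tilt %.2f Fz %.2f±%.2f Fy %.2f Mx %.4f±%.4f"%(s["time_s"],np.degrees(np.arcsin(R[2,0])),m[2],e[2],m[1],m[3],e[3]))
E
H="python3 -m handwheel"
python3 avg.py
$H '[[0,0,0,0,0,4,0],[0,0,0,0,0,7,0],[0,0,0,0,0,7,0],[0,0,0,0,0,7,0],[0,0,0,0,0,7,0],[0,0,0,0,0,7,0],[0,0,0,0,0,7,0]]'>/dev/null;python3 avg.py
$H '[[0,0,0,0,0,-6,0],[0,0,0,0,0,-12,0],[0,0,0,0,0,-14,0],[0,0,0,0,0,-14,0],[0,0,0,0,0,-14,0],[0,0,0,0,0,-14,0],[0,0,0,0,0,-14,0]]'>/dev/null;python3 avg.py
$H '[[0,0,0,0,0,4,0],[0,0,0,0,0,7,0],[0,0,0,0,0,7,0],[0,0,0,0,0,7,0]]'>/dev/null;python3 avg.py; python3 go.py .4731 .1039 .039
```

```text
t 6.60 tilt -0.02 Fz -3.50±0.20 Fy 0.21 Mx 0.1311±0.0100
t 7.60 tilt 6.99 Fz -2.86±0.10 Fy 0.08 Mx 0.4234±0.0140
t 8.60 tilt -6.99 Fz -2.96±0.14 Fy 0.06 Mx -0.2279±0.0175
t 9.30 tilt -0.04 Fz -3.38±0.13 Fy -0.30 Mx 0.1363±0.0064
t 9.35 tcp [0.4734 0.1037 0.0986] F [-0.45  0.31 -3.47] w 0.688
d [-0.0002  0.0004  0.0596] rot [-0.01  0.03  0.23]
```

```bash
H="python3 -m handwheel"
$H '[[0,0,0,0.02,0,0,0],[0,0,0,0.035,0,0,0],[0,0,0,0.045,0,0,0],[0,0,0,0.052,0,0,0],[0,0,0,0.056,0,0,0],[0,0,0,0.058,0,0,0],[0,0,0,0.0595,0,0,0],[0,0,0,0.0595,0,0,0]]' >/dev/null;python3 f.py
```

```text
t 10.15 tcp [0.4735 0.1041 0.0393] F [-0.25  0.16 -3.21] M [ 0.103 -0.063  0.002] w 0.689 g 30.0
```

```bash
H="python3 -m handwheel"
$H '[[0,0,0,0.0005,0,0,0],[0,0,0,0.001,0,0,0],[0,0,0,0.001,0,0,0]]' >/dev/null;python3 f.py
$H '[[1,0,0,0,0,0,0],[1,0,0,0,0,0,0],[1,0,0,0,0,0,0],[1,0,0,0,0,0,0]]' >/dev/null;python3 f.py
```

```text
t 10.45 tcp [0.4736 0.1042 0.039 ] F [-1.32 -0.16  4.68] M [ 0.265  0.837 -0.067] w 0.684 g 30.0
t 10.85 tcp [0.4735 0.104  0.038 ] F [-0.74 -0.69 -0.36] M [ 0.045 -0.005 -0.027] w 0.95 g 0.0
```

```bash
H="python3 -m handwheel"
$H '[[1,0,0,-0.03,0,0,0],[1,0,0,-0.07,0,0,0],[1,0.02,0,-0.085,0,0,0],[1,0.06,0,-0.085,0,0,0],[1,0.1,0,-0.085,0,0,0],[1,0.125,0,-0.085,0,0,0],[1,0.13,0,-0.085,0,0,0],[1,0.13,0,-0.085,0,0,0]]' >/dev/null;python3 go.py .4715 -.0265 .039
```

```text
t 11.65 tcp [ 0.4714 -0.0266  0.123 ] F [1.29 0.27 0.18] w 0.999
d [-0.0001 -0.0001  0.084 ] rot [-0.    0.    0.18]
```

```bash
H="python3 -m handwheel"
$H '[[1,0,0,0.03,0,0,0],[1,0,0,0.06,0,0,0],[1,0,0,0.08,0,0,0],[1,0,0,0.084,0,0,0],[1,0,0,0.084,0,0,0],[0,0,0,0.084,0,0,0],[0,0,0,0.084,0,0,0],[0,0,0,0.084,0,0,0]]'>/dev/null
$H '[[0,0,0,0,0,0,0],[0,0,0,0,0,0,0],[0,0,0,0,0,0,0]]'>/dev/null; python3 f.py
$H '[[0,0,0,-0.01,0,0,0],[0,0,0,-0.025,0,0,0],[0,0,0,-0.045,0,0,0],[0,0,0,-0.055,0,0,0],[0,0,0,-0.06,0,0,0],[0,0,0,-0.06,0,0,0]]' >/dev/null; python3 f.py
$H '[[0,0.02,0,0,0,0,0]]'>/dev/null;python3 f.py
$H '[[0,-0.04,0,0,0,0,0]]'>/dev/null;python3 f.py
$H '[[0,0.04,0,0,0,0,0]]'>/dev/null;python3 f.py
$H '[[0,-0.04,0,0,0,0,0]]'>/dev/null;python3 f.py
$H '[[0,0.04,0,0,0,0,0]]'>/dev/null;python3 f.py
$H '[[0,-0.04,0,0,0,0,0]]'>/dev/null;python3 f.py
$H '[[0,0.02,0,0,0,0,0],[0,0.02,0,0,0,0,0],[0,0.02,0,0,0,0,0]]'>/dev/null;python3 f.py
$H '[[0,0,0,0,0,4,0],[0,0,0,0,0,7,0],[0,0,0,0,0,7,0],[0,0,0,0,0,7,0],[0,0,0,0,0,7,0],[0,0,0,0,0,7,0],[0,0,0,0,0,7,0]]'>/dev/null;python3 avg.py
$H '[[0,0,0,0,0,-6,0],[0,0,0,0,0,-12,0],[0,0,0,0,0,-14,0],[0,0,0,0,0,-14,0],[0,0,0,0,0,-14,0],[0,0,0,0,0,-14,0],[0,0,0,0,0,-14,0]]'>/dev/null;python3 avg.py
$H '[[0,0,0,0,0,4,0],[0,0,0,0,0,7,0],[0,0,0,0,0,7,0],[0,0,0,0,0,7,0]]'>/dev/null;python3 avg.py; python3 f.py
```

```text
t 12.75 tcp [ 0.4712 -0.026   0.0395] F [-3.26  1.54  5.24] M [ 0.372  0.763 -0.013] w 0.687 g 30.0
t 13.35 tcp [ 0.4715 -0.026   0.0993] F [ 0.    0.24 -3.91] M [ 0.096 -0.035  0.024] w 0.683 g 30.0
t 13.45 tcp [ 0.4711 -0.0451  0.0985] F [-0.18 -0.46 -2.66] M [ 0.048 -0.106  0.044] w 0.681 g 30.0
t 13.55 tcp [ 0.47   -0.0108  0.0977] F [ 0.15  1.06 -3.19] M [ 0.235 -0.132 -0.011] w 0.689 g 30.0
t 13.65 tcp [ 0.4736 -0.0377  0.0987] F [ 1.95 -2.31 -3.04] M [-0.148 -0.251 -0.003] w 0.689 g 30.0
t 13.75 tcp [ 0.4696 -0.0131  0.0975] F [ 0.29  2.44 -4.36] M [ 0.336 -0.041  0.007] w 0.689 g 30.0
t 13.85 tcp [ 0.4734 -0.0386  0.0986] F [ 0.91 -1.73 -2.77] M [-0.164 -0.365  0.04 ] w 0.692 g 30.0
t 13.95 tcp [ 0.4696 -0.0134  0.0975] F [-0.05  1.35 -4.02] M [ 0.307 -0.087 -0.057] w 0.687 g 30.0
t 14.25 tcp [ 0.4708 -0.0262  0.0982] F [-0.03  0.95 -3.64] M [ 0.077 -0.051 -0.03 ] w 0.687 g 30.0
t 15.20 tilt 6.99 Fz -3.47±0.13 Fy -0.14 Mx 0.4802±0.0109
t 16.20 tilt -6.99 Fz -2.89±0.20 Fy 0.22 Mx -0.2670±0.0118
t 16.90 tilt -0.03 Fz -2.79±0.13 Fy 0.10 Mx 0.0802±0.0114
t 16.95 tcp [ 0.4716 -0.0263  0.0991] F [ 0.44 -0.62 -3.3 ] M [0.092 0.009 0.002] w 0.688 g 30.0
```

Mid reads like a packed tin: an even inertia pattern and a larger rocking moment difference (0.747 against 0.651 for the left). I'll seat it and check the right one.

```bash
H="python3 -m handwheel"
$H '[[0,0,0,0.02,0,0,0],[0,0,0,0.035,0,0,0],[0,0,0,0.045,0,0,0],[0,0,0,0.052,0,0,0],[0,0,0,0.056,0,0,0],[0,0,0,0.058,0,0,0],[0,0,0,0.06,0,0,0],[0,0,0,0.0605,0,0,0]]' >/dev/null;python3 f.py
$H '[[0,0,0,0,0,0,0]]' >/dev/null;python3 f.py
```

```text
t 17.75 tcp [ 0.4719 -0.0259  0.0395] F [-2.23  1.19  6.53] M [ 0.367  0.864 -0.068] w 0.686 g 30.0
t 17.85 tcp [ 0.4719 -0.0259  0.0395] F [-1.85  0.44  4.27] M [ 0.255  0.671 -0.069] w 0.684 g 30.0
```

```bash
H="python3 -m handwheel"
$H '[[1,0,0,0,0,0,0],[1,0,0,0,0,0,0],[1,0,0,0,0,0,0],[1,0,0,0,0,0,0]]' >/dev/null;python3 f.py
$H '[[1,0,0,-0.03,0,0,0],[1,0,0,-0.07,0,0,0],[1,0.02,0,-0.085,0,0,0],[1,0.06,0,-0.085,0,0,0],[1,0.1,0,-0.085,0,0,0],[1,0.125,0,-0.085,0,0,0],[1,0.13,0,-0.085,0,0,0],[1,0.13,0,-0.085,0,0,0]]' >/dev/null;python3 go.py .469 -.156 .039
```

```text
t 18.25 tcp [ 0.4716 -0.026   0.0386] F [-0.41  0.48  0.99] M [ 0.081 -0.04  -0.004] w 0.949 g 0.0
t 19.05 tcp [ 0.4694 -0.1565  0.1233] F [ 0.13 -0.18 -0.06] w 0.995
d [-0.0005  0.0004  0.0843] rot [0.02 0.   0.17]
```

```bash
H="python3 -m handwheel"
$H '[[1,0,0,0.03,0,0,0],[1,0,0,0.06,0,0,0],[1,0,0,0.08,0,0,0],[1,0,0,0.084,0,0,0],[1,0,0,0.084,0,0,0],[0,0,0,0.084,0,0,0],[0,0,0,0.084,0,0,0],[0,0,0,0.084,0,0,0]]'>/dev/null
$H '[[0,0,0,0,0,0,0],[0,0,0,0,0,0,0],[0,0,0,0,0,0,0]]'>/dev/null; python3 f.py
$H '[[0,0,0,-0.01,0,0,0],[0,0,0,-0.025,0,0,0],[0,0,0,-0.045,0,0,0],[0,0,0,-0.055,0,0,0],[0,0,0,-0.06,0,0,0],[0,0,0,-0.06,0,0,0]]' >/dev/null; python3 f.py
$H '[[0,0.02,0,0,0,0,0]]'>/dev/null;python3 f.py
$H '[[0,-0.04,0,0,0,0,0]]'>/dev/null;python3 f.py
$H '[[0,0.04,0,0,0,0,0]]'>/dev/null;python3 f.py
$H '[[0,-0.04,0,0,0,0,0]]'>/dev/null;python3 f.py
$H '[[0,0.04,0,0,0,0,0]]'>/dev/null;python3 f.py
$H '[[0,-0.04,0,0,0,0,0]]'>/dev/null;python3 f.py
$H '[[0,0.02,0,0,0,0,0],[0,0.02,0,0,0,0,0],[0,0.02,0,0,0,0,0]]'>/dev/null;python3 f.py
$H '[[0,0,0,0,0,4,0],[0,0,0,0,0,7,0],[0,0,0,0,0,7,0],[0,0,0,0,0,7,0],[0,0,0,0,0,7,0],[0,0,0,0,0,7,0],[0,0,0,0,0,7,0]]'>/dev/null;python3 avg.py
$H '[[0,0,0,0,0,-6,0],[0,0,0,0,0,-12,0],[0,0,0,0,0,-14,0],[0,0,0,0,0,-14,0],[0,0,0,0,0,-14,0],[0,0,0,0,0,-14,0],[0,0,0,0,0,-14,0]]'>/dev/null;python3 avg.py
$H '[[0,0,0,0,0,4,0],[0,0,0,0,0,7,0],[0,0,0,0,0,7,0],[0,0,0,0,0,7,0]]'>/dev/null;python3 avg.py; python3 f.py
```

```text
t 20.15 tcp [ 0.4694 -0.156   0.0401] F [-2.11  1.15  5.7 ] M [0.439 0.582 0.015] w 0.688 g 30.0
t 20.75 tcp [ 0.4696 -0.1559  0.0998] F [ 0.13  0.09 -3.28] M [ 0.156 -0.092  0.057] w 0.689 g 30.0
t 20.85 tcp [ 0.4688 -0.1749  0.0989] F [ 0.73 -0.3  -3.12] M [ 0.093 -0.085  0.038] w 0.686 g 30.0
t 20.95 tcp [ 0.4691 -0.1404  0.0984] F [ 1.93  1.34 -3.05] M [ 0.322 -0.191 -0.054] w 0.685 g 30.0
t 21.05 tcp [ 0.4711 -0.1677  0.0987] F [ 0.75 -2.17 -2.42] M [-0.171 -0.258  0.031] w 0.681 g 30.0
t 21.15 tcp [ 0.4686 -0.1428  0.0984] F [ 0.85  2.02 -3.4 ] M [ 0.464 -0.155 -0.038] w 0.686 g 30.0
t 21.25 tcp [ 0.4708 -0.1685  0.0986] F [ 0.43 -1.14 -2.6 ] M [-0.23  -0.21   0.021] w 0.686 g 30.0
t 21.35 tcp [ 0.4685 -0.1431  0.0984] F [ 1.11  1.26 -4.8 ] M [ 0.438 -0.091  0.001] w 0.687 g 30.0
t 21.65 tcp [ 0.4689 -0.156   0.0986] F [-0.26 -0.61 -4.27] M [ 0.113 -0.082  0.028] w 0.686 g 30.0
t 22.60 tilt 6.99 Fz -3.16±0.14 Fy 0.11 Mx 0.4641±0.0116
t 23.60 tilt -6.99 Fz -2.96±0.16 Fy -0.18 Mx -0.2666±0.0080
t 24.30 tilt -0.03 Fz -3.19±0.12 Fy 0.27 Mx 0.0704±0.0130
t 24.35 tcp [ 0.4698 -0.1563  0.0996] F [-0.98 -0.65 -3.05] M [ 0.064 -0.031  0.024] w 0.686 g 30.0
```

Right matches mid (0.731, with the same regular shake pattern), so the left tin is the rattler. I'll seat the right one and go back.

```bash
H="python3 -m handwheel"
$H '[[0,0,0,0.02,0,0,0],[0,0,0,0.035,0,0,0],[0,0,0,0.045,0,0,0],[0,0,0,0.052,0,0,0],[0,0,0,0.056,0,0,0],[0,0,0,0.058,0,0,0],[0,0,0,0.06,0,0,0],[0,0,0,0.0605,0,0,0]]' >/dev/null;python3 f.py
$H '[[0,0,0,0,0,0,0]]' >/dev/null;python3 f.py
```

```text
t 25.15 tcp [ 0.4701 -0.156   0.04  ] F [-1.17  1.75  5.52] M [ 0.537  0.769 -0.044] w 0.687 g 30.0
t 25.25 tcp [ 0.4701 -0.156   0.0401] F [-1.28  1.51  3.96] M [ 0.398  0.658 -0.003] w 0.683 g 30.0
```

```bash
H="python3 -m handwheel"
$H '[[1,0,0,0,0,0,0],[1,0,0,0,0,0,0],[1,0,0,0,0,0,0],[1,0,0,0,0,0,0]]' >/dev/null
$H '[[1,0,0,-0.03,0,0,0],[1,0,0,-0.07,0,0,0],[1,-0.02,0,-0.085,0,0,0],[1,-0.06,0,-0.085,0,0,0],[1,-0.1,0,-0.085,0,0,0],[1,-0.14,0,-0.085,0,0,0],[1,-0.18,0,-0.085,0,0,0],[1,-0.22,0,-0.085,0,0,0]]' >/dev/null
$H '[[1,-0.025,0,0,0,0,0],[1,-0.038,0,0,0,0,0],[1,-0.04,0,0,0,0,0],[1,-0.04,0,0,0,0,0]]' >/dev/null;python3 go.py .4737 .1038 .039
python3 - <<'E'
from station import eyes
import cv2,numpy as np
from h import *
c=eyes.capture("top");cv2.imwrite("pics/t2.png",cv2.resize(c["pixels"][80:310,200:500],None,fx=2.6,fy=2.6)[:,:,::-1])
s=eyes.capture("scene");cv2.imwrite("pics/s2.png",cv2.resize(s["pixels"][130:280,200:440],None,fx=3.3,fy=3.3)[:,:,::-1])
E
```

```text
t 26.85 tcp [0.4731 0.1036 0.1239] F [-0.19  0.43  0.44] w 1.005
d [-0.0003 -0.0007  0.0849] rot [ 0.04 -0.02  0.27]
```

View pics/s2.png

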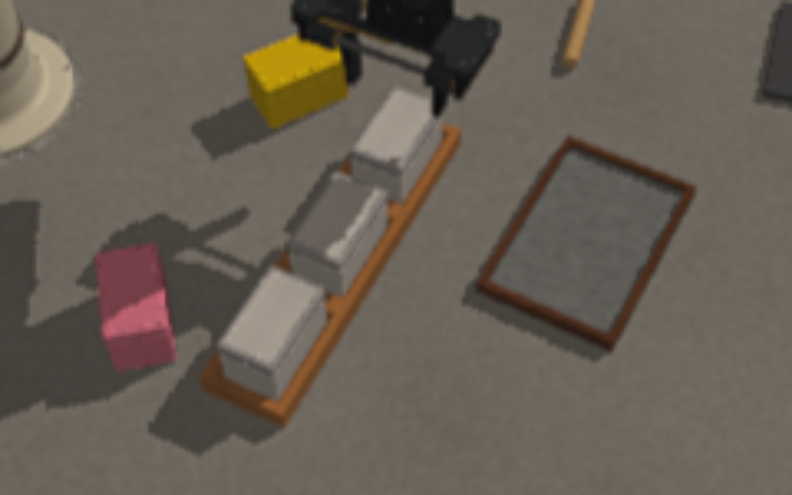

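All three tins stand level in the block, at crop (265,330), (335,230) and (395,145). The open gripper is above the left one. Next I grip and lift it, with one more shake and rock to confirm.

```bash
H="python3 -m handwheel"
$H '[[1,0,0,0.03,0,0,0],[1,0,0,0.06,0,0,0],[1,0,0,0.08,0,0,0],[1,0,0,0.084,0,0,0],[1,0,0,0.084,0,0,0],[0,0,0,0.084,0,0,0],[0,0,0,0.084,0,0,0],[0,0,0,0.084,0,0,0]]'>/dev/null
$H '[[0,0,0,0,0,0,0],[0,0,0,0,0,0,0],[0,0,0,0,0,0,0]]'>/dev/null; python3 f.py
$H '[[0,0,0,-0.01,0,0,0],[0,0,0,-0.025,0,0,0],[0,0,0,-0.045,0,0,0],[0,0,0,-0.055,0,0,0],[0,0,0,-0.06,0,0,0],[0,0,0,-0.06,0,0,0]]' >/dev/null; python3 f.py
$H '[[0,0.02,0,0,0,0,0]]'>/dev/null;python3 f.py
$H '[[0,-0.04,0,0,0,0,0]]'>/dev/null;python3 f.py
$H '[[0,0.04,0,0,0,0,0]]'>/dev/null;python3 f.py
$H '[[0,-0.04,0,0,0,0,0]]'>/dev/null;python3 f.py
$H '[[0,0.04,0,0,0,0,0]]'>/dev/null;python3 f.py
$H '[[0,-0.04,0,0,0,0,0]]'>/dev/null;python3 f.py
$H '[[0,0.02,0,0,0,0,0],[0,0.02,0,0,0,0,0],[0,0.02,0,0,0,0,0]]'>/dev/null;python3 f.py
$H '[[0,0,0,0,0,4,0],[0,0,0,0,0,7,0],[0,0,0,0,0,7,0],[0,0,0,0,0,7,0],[0,0,0,0,0,7,0],[0,0,0,0,0,7,0],[0,0,0,0,0,7,0]]'>/dev/null;python3 avg.py
$H '[[0,0,0,0,0,-6,0],[0,0,0,0,0,-12,0],[0,0,0,0,0,-14,0],[0,0,0,0,0,-14,0],[0,0,0,0,0,-14,0],[0,0,0,0,0,-14,0],[0,0,0,0,0,-14,0]]'>/dev/null;python3 avg.py
$H '[[0,0,0,0,0,4,0],[0,0,0,0,0,7,0],[0,0,0,0,0,7,0],[0,0,0,0,0,7,0]]'>/dev/null;python3 go.py .694 .101 .139
```

```text
t 28.05 tcp [0.4736 0.1042 0.0406] F [-0.75 -0.56  3.15] M [0.07  0.212 0.016] w 0.69 g 30.0
t 28.65 tcp [0.4733 0.104  0.1003] F [-0.   -0.13 -2.94] M [ 0.186 -0.081 -0.026] w 0.685 g 30.0
t 28.75 tcp [0.4731 0.0849 0.0995] F [-0.04  0.88 -3.71] M [ 0.084 -0.054 -0.009] w 0.689 g 30.0
t 28.85 tcp [0.4711 0.1188 0.0984] F [ 0.45 -0.88 -3.65] M [ 0.214 -0.104  0.008] w 0.685 g 30.0
t 28.95 tcp [0.4753 0.0917 0.0999] F [ 0.09  2.71 -0.75] M [ 0.479 -0.002  0.107] w 0.685 g 30.0
t 29.05 tcp [0.4709 0.117  0.0981] F [-0.17 -0.88 -5.69] M [ 0.328 -0.265 -0.103] w 0.687 g 30.0
t 29.15 tcp [0.4751 0.0907 0.0997] F [ 0.18  1.03 -2.17] M [ 1.582 -0.057  0.014] w 0.688 g 30.0
t 29.25 tcp [0.471  0.1167 0.0981] F [ 0.29 -0.26 -5.19] M [ 0.427 -0.291 -0.044] w 0.687 g 30.0
t 29.55 tcp [0.4726 0.1035 0.0992] F [ 0.35 -0.27 -2.72] M [ 0.011 -0.053  0.049] w 0.685 g 30.0
t 30.50 tilt 6.99 Fz -3.14±0.15 Fy -0.12 Mx 0.4280±0.0076
t 31.50 tilt -6.99 Fz -3.34±0.10 Fy -0.17 Mx -0.2238±0.0074
t 31.95 tcp [0.473  0.1043 0.0999] F [ 0.02 -0.59 -3.24] w 0.688
d [ 2.00e-04 -2.21e-01 -3.92e-02] rot [0.03 0.06 0.3 ]
```

The tin is confirmed as the rattler: irregular jolts (Mx 1.58) and a rocking difference of 0.652 again. I'll carry it to the tray.

```bash
H="python3 -m handwheel"
$H '[[0,0,-0.005,-0.01,0,0,0],[0,0,-0.02,-0.02,0,0,0],[0,0,-0.04,-0.03,0,0,0],[0,0,-0.065,-0.038,0,0,0],[0,0,-0.09,-0.039,0,0,0],[0,0,-0.115,-0.039,0,0,0],[0,0,-0.14,-0.039,0,0,0],[0,0,-0.16,-0.039,0,0,0]]' >/dev/null
$H '[[0,0,-0.02,0,0,0,0],[0,0,-0.035,0,0,0,0],[0,0,-0.047,0,0,0,0],[0,0,-0.055,0,0,0,0],[0,0,-0.06,0,0,0,0],[0,0,-0.061,0,0,0,0],[0,0,-0.061,0,0,0,0],[0,0,-0.061,0,0,0,0]]' >/dev/null
python3 go.py .694 .101 .139
python3 - <<'E'
from station import eyes
import cv2
s=eyes.capture("scene");cv2.imwrite("pics/s3.png",s["pixels"][:,:,::-1])
E
```

```text
t 33.55 tcp [0.6938 0.1008 0.1392] F [-0.51 -1.09 -3.13] w 0.691
d [-0.0002 -0.0002  0.0002] rot [0.02 0.01 0.29]
```

View pics/s3.png

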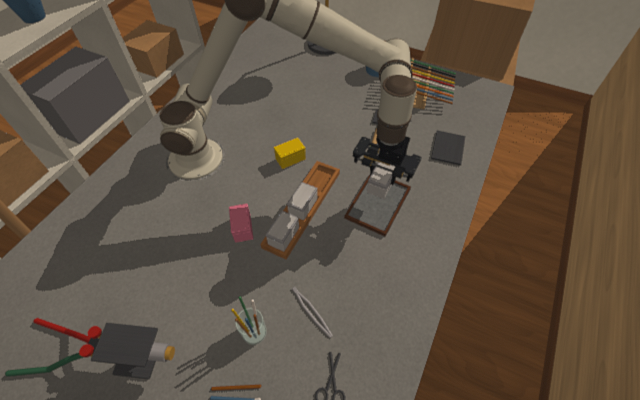

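The tin is held level above the tray at (382,178). The quiet tins stand seated at (282,230) and (302,198), the left well at (320,175) is empty, and the bystanders haven't moved. I'll let it settle briefly and hand in.

```bash
python3 -m handwheel '[[0,0,0,0,0,0,0],[0,0,0,0,0,0,0],[0,0,0,0,0,0,0],[0,0,0,0,0,0,0],[0,0,0,0,0,0,0],[0,0,0,0,0,0,0]]'; python3 -c "
from station import workorder;print(workorder.finish_job())"
```

```text
time_s: 34.2
tcp_pos: [0.6943, 0.1008, 0.139]
ee_rot: [[-0.014, -1.0, -0.0], [-1.0, 0.014, -0.0], [0.0, 0.0, -1.0]]
wrist_force: [-0.8, 0.5, -3.6]
gripper_width: 0.69
gripper_force: 30.0
the job is handed in; nothing more can be done
None
```

The tin from the left well is the one that rattles; I handed in at 34.2 s with it held upright and still, its underside about 10 cm above the middle of the tray, and the two quiet tins are back in their wells and released.

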